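Dry-fit the model lighthouse

TASK

Dry-fit the model lighthouse on its plinth, from the bottom up and one piece at a time: the wide lower tower section on the round seat, then the slimmer upper section, then the gallery with its disc down and drum up, and last the glass lantern on top. Set each piece upright and well centred on the one below and let it go before fitting the next. Leave the paperweight and the glue jar where they stand.

Things in the scene. Friction and masses are not known exactly. Their poses are not given: they have to be found in the camera images.
- lower_c (a point): Lower tower section of the model lighthouse, the widest and heaviest of the turned boxwood pieces: a plain round drum 50 mm tall, 58 mm in diameter above a foot rim 64 mm across and 8 mm high; a small dark door on its side. About 120 g. It starts upright on the table top (z = 0), in any yaw. The point is its centre, 25 mm above its underside; z points up out of its top.
- upper_c (a point): Upper tower section, the slimmer turned boxwood drum: 45 mm tall, 44 mm in diameter above a foot rim 48 mm across and 6 mm high; two small dark windows. About 65 g. It starts upright on the table top (z = 0), in any yaw. The point is its centre, 22.5 mm above its underside; z points up out of its top.
- gallery_c (a point): Gallery, turned boxwood, like a top hat standing on its brim: a disc 62 mm in diameter and 10 mm thick below, a drum 42 mm in diameter and 30 mm tall on top of it; 40 mm tall in all, about 50 g. It starts upright on the table top (z = 0), in any yaw. The disc is underneath and the drum on top, both at the start and when fitted. The point is its centre on the axis, 20 mm above its underside; z points up out of the drum.
- lantern_c (a point): Lantern, the smallest piece: a glass cylinder 32 mm in diameter from 5 to 34 mm up, on a brass foot 38 mm across and 5 mm thick, with a dark metal pointed roof above it, no wider than the glass; 50 mm tall in all, about 60 g. It starts upright on the table top (z = 0), in any yaw. The point is on the axis 25 mm above its underside; z points up out of the roof.
- plinth: Plinth of the lighthouse, fixed to the table: a square dark wooden board 120 x 120 x 14 mm with a round pale wooden seat 72 mm in diameter at its middle, the seat's top 20 mm above the table. The origin is at the centre of its underside on the table; z up. On the left or on the right of the table. Behind the work area, beyond x = 0.74 m, stand only fixed things up to 190 mm tall (sextant model, tool box, pencil pot).
- bell: Chrome push button bell, fixed, a dome 84 mm across and 56 mm tall, on the other side of the table from the plinth. Only a bystander. Origin at the centre of its underside.
- paperweight: Glass marble paperweight, loose, a ball 60 mm across with a flat foot, 50 mm tall, standing among the lighthouse pieces. Only a bystander, to be left alone. Origin at the centre of its underside.
- glue: Glue jar with a black cap, loose, 52 mm across and 62 mm tall, standing among the lighthouse pieces. Only a bystander, to be left alone. Origin at the centre of its underside.
Not all that is in view belongs to the job. What is shaped like the part that bears lower_c but red is not meant.

How it is judged:
By the outcome, as a careful person would: the job done as asked, in the order asked, and still so for the second after the job is handed in, with the robot touching nothing.
It also fails if it takes over 136 s, if anything falls off the work surface, if the arm or the gripper's body presses on something with over 40 N, if the wrist force passes 120 N, or if a joint passes its speed limit or range.

ROBOT

A 6-joint arm with a two-finger parallel gripper is mounted at the origin on the work surface. World frame = base frame: x ahead of the robot, y to its left, z up, the work surface at z = 0. Lengths are in m, angles in rad, forces in N, time in s.
With the tool pointing down it reaches from about 0.35 to 0.85 m from the base axis. Payload 8.1 kg.
Tool frame: the origin (TCP) lies on the centre line of the jaws, within the pads' length; the fingertips stand 25 mm ahead of it and the grasp point (between the pads) lies 6 mm ahead of it (bot.tcp_to_tips is the distance from the TCP to the fingertips, in m); z points along the fingers, y is the line along which they close (so a half turn about z gives the same grasp; the last joint's range is limited). The gripper opens to 93 mm and grips with 3 to 60 N. Pads are 15 mm wide; open, the fingers measure 128 mm over their backs; the gripper's body (75 mm by 188 mm) begins 65 mm behind the grasp point.
Start: joints at [1.149, 0.13, 1.488, -0, 1.523, -0.085], TCP at [0.198, 0.566, 0.244] pointing down, gripper open.
Joint ranges: [-2.96, 2.96], [-0.89, 2.26], [0.02, 2.5], [-1.34, 4.48], [0, 2.73], [-2.66, 2.66]. Speed limits (rad/s): [2.39, 2.39, 2.79, 3.14, 3.14, 3.14].

INTERFACE

Orientations are given as a rotation vector (axis times angle).
In Python, from rig import bot gives the robot as it stands.
- The arm moves only by the tool step_arm, never from a script. Its arguments are lists of equal length, an entry for each row: "travel": the shift along the tool's x, y, z in cm, a list of three; "roll": the turn about the tool's z in degrees; "hand": the finger opening in cm, from 0 to 9.3. In form: {"travel": [[tx, ty, tz], ...], "roll": [roll, ...], "hand": [hand, ...]}. A call has exactly 5 rows; each row shifts and turns the commanded pose from where the row before left it, along the tool's axes as they then stand; what a row does not reach is not made up. A row lasts 1/10 s, in which the tool goes at most 50 mm and 8.59 degrees, less where a joint would pass 70% of its speed; a pose out of reach is approached as far as the arm can. A call with a gripper value outside its range is refused whole. The fingers move at their own pace and stop on an object; the grip force is fixed at half the most. Time passes only in rows, so rows that do not move let the fingers close, or fill a call up. It gives the time, the measured TCP pose, the force, the opening and the grip force at its end, in the units of the state.
- bot.read_state(): the state, without advancing time (a new reading comes with each control period).
- bot.camera(name): name is "scene" or "top"; returns (picture, depth): 384x512x3 uint8, red, green, blue; 384x512 float32, m along the optical axis (not along the pixel's ray), 0 where there is no reading.
- bot.calibration(name): a dict with "camera_matrix" (3x3 intrinsics, pixels), "rvec" (rotation vector, rad) and "tvec" (3), from world to camera coordinates, as OpenCV has them. Camera axes: x right, y down, z forward; pixel columns grow to the right and rows downward; lengths in m; the calibration is good to about 2 mm. A picture is of the moment at which its call begins. calibration takes no time and is no camera call.
- bot.sign_off(): hands the job in; it is judged then, once.
The state is a dict: "time": time; "joints": joint angles; "dq": joint speeds; "joint_torque": joint torques, N m; "ee_pos": TCP position; "eef_rot": TCP orientation; "force": force on the tool from outside, world axes, zero at the start; "ft_torque": the same for the moment, N m; "width": finger opening in m; "grip_force": force on a finger pad.
Only numpy, scipy, OpenCV 4.12 (cv2) and the standard library are available. Lean on these libraries where they do the work, as an engineer would, in place of code of your own. Each camera call takes 0.05 s, during which the arm holds its last target. There are 200 camera calls.

## Working session

There is one attempt and no reset: what is moved stays moved. The work goes in short steps, Python scripts to look and compute and a tool call to move; the robot and the scene stay as the last step left them, time stands still between calls to the robot, and variables do not carry over. Pictures are saved under pics/ and viewed, at most 14 in all, crops included, and the job is handed in when it is done.

Besides the shell and the picture viewer there is one more tool, called after ">>>" by a JSON object that holds its "api" and its "payload". step_arm: Moves the arm, as the interface text tells. Its arguments: {"type":"object","properties":{"travel":{"type":"array","items":{"type":"array","items":{"type":"number"}}},"roll":{"type":"array","items":{"type":"number"}},"hand":{"type":"array","items":{"type":"number"}}},"required":["travel","roll","hand"]}

```bash
mkdir -p pics; ls
cat > h.py <<'E'
import numpy as np,cv2
from rig import bot
def cal(n):
    c=bot.calibration(n);K=np.array(c["camera_matrix"]);R=cv2.Rodrigues(np.array(c["rvec"],float))[0];t=np.array(c["tvec"],float).ravel()
    return K,R,t
def world(n,d):
    K,R,t=cal(n);v,u=np.mgrid[:d.shape[0],:d.shape[1]]
    P=np.stack([(u-K[0,2])/K[0,0]*d,(v-K[1,2])/K[1,1]*d,d],-1)
    return (P-t)@R
E
python3 - <<'E'
from h import *
for n in("top","scene"):
    p,d=bot.camera(n);cv2.imwrite(f"pics/{n}0.png",p[...,::-1]);np.savez(f"{n}0.npz",p=p,d=d)
    K,R,t=cal(n);print(n,K[0,0],-R.T@t,R[2])
s=bot.read_state();print(s)
E
```

```text
pics
top 427.85075058733827 [0.41087059 0.01035533 0.97224757] [ 0.06173068 -0.00347097 -0.99808681]
scene 409.8701888243766 [ 0.90035658 -0.26195279  0.73887276] [-0.48952464  0.301402   -0.81824352]
{'time': 0.1, 'joints': array([ 1.14861541e+00,  1.31089397e-01,  1.48915205e+00,  1.45502207e-05,
        1.52301783e+00, -8.54400857e-02]), 'dq': array([-0.0002271 , -0.00178546, -0.0026484 , -0.00143666, -0.00056793,
       -0.00142835]), 'joint_torque': array([ 7.64708748e-04, -5.61341929e+01, -4.93092656e+01,  7.69345346e-02,
        2.93512386e-02, -1.36216985e-05]), 'ee_pos': array([0.1980507 , 0.56587184, 0.24270015]), 'eef_rot': array([-5.26384075e-01, -3.09674026e+00,  2.52796772e-03]), 'force': array([ 0.29425523, -0.14152121, -0.10017921]), 'ft_torque': array([-0.02538738, -0.00265645, -0.01293913]), 'grip_force': 0.0, 'width': 0.09295003349544133}
```

View pics/top0.png

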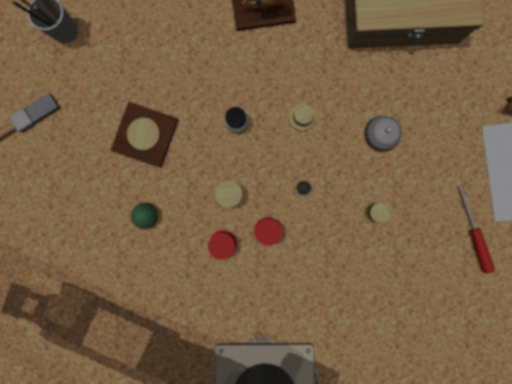

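View pics/scene0.png

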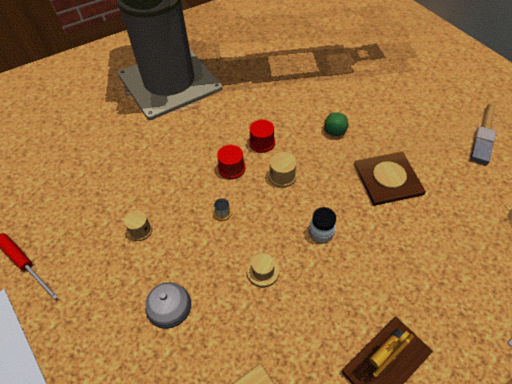

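The top view shows the lower section at (229,194), the upper at (380,213), the gallery at (302,116), the lantern at (304,188) and the plinth at (144,134). The glue jar is at (237,119), the green paperweight at (145,215), the bell at (383,133) and the red decoys at (222,245) and (268,231). The scene view agrees.

```bash
cat >> h.py <<'E'
def topface(n,d,c,z,r,dz=.006):
    "centre of the level face at height z within r of xy guess c, from enclosing circle + centroid"
    W=world(n,d);m=(d>0)&(np.hypot(W[...,0]-c[0],W[...,1]-c[1])<r)&(abs(W[...,2]-z)<dz)
    if m.sum()<8:return None
    P=W[m];(cx,cy),rr=cv2.minEnclosingCircle(P[:,:2].astype(np.float32))
    return np.round(np.r_[P[:,:2].mean(0),np.median(P[:,2]),cx,cy,rr,m.sum()],4)
def ray(n,u,v,z):
    K,R,t=cal(n);r=R.T@np.linalg.inv(K)@[u,v,1];o=-R.T@t
    return (o+r*(z-o[2])/r[2])[:2]
E
python3 - <<'E'
from h import *
O=dict(lower=(229,194,.05),upper=(380,213,.045),gallery=(302,116,.04),lantern=(304,188,.05),seat=(144,134,.02),glue=(237,119,.062),paper=(145,215,.05),bell=(383,133,.056),red1=(222,245,.05),red2=(268,231,.05))
D={n:np.load(n+"0.npz")["d"] for n in("top","scene")}
for k,(u,v,z) in O.items():
    c=ray("top",u,v,z);print(k,c.round(3))
    for n in D:
        f=topface(n,D[n],c,z,.045); print("   ",n,f)
# gallery disc
c=ray("top",302,116,.03)
print(topface("top",D["top"],c,.01,.045,.004))
# colour contour fits, top view, rays
p=np.load("top0.npz")["p"];hsv=cv2.cvtColor(p,cv2.COLOR_RGB2HSV)
for k in("lower","upper","gallery","lantern","seat"):
    u,v,z=O[k];print(k,hsv[v,u],hsv[v-28 if k!="seat" else v-22,u])
W=world("top",D["top"]);print("table z",np.median(W[220:240,300:360,2]),W[220:240,300:360,2].std())
b=world("top",D["top"]);m=(abs(b[...,2]-.014)<.004)&(np.hypot(*(b[...,:2]-ray("top",144,134,.02)).transpose(2,0,1))<.1)
print("board",cv2.minAreaRect(b[m][:,:2].astype(np.float32)))
E
```

```text
lower [0.438 0.074]
    top [4.381e-01 7.480e-02 5.050e-02 4.381e-01 7.490e-02 2.900e-02 5.690e+02]
    scene [4.404e-01 7.470e-02 5.040e-02 4.387e-01 7.590e-02 3.020e-02 4.750e+02]
upper [ 0.396 -0.252]
    top [ 3.972e-01 -2.522e-01  4.580e-02  3.978e-01 -2.528e-01  2.240e-02
  3.360e+02]
    scene [ 3.991e-01 -2.516e-01  4.520e-02  3.971e-01 -2.523e-01  2.350e-02
  3.640e+02]
gallery [ 0.61  -0.086]
    top [ 6.131e-01 -8.880e-02  4.070e-02  6.138e-01 -8.890e-02  2.150e-02
  2.930e+02]
    scene [ 6.148e-01 -8.820e-02  4.050e-02  6.140e-01 -8.760e-02  2.160e-02
  3.890e+02]
lantern [ 0.451 -0.088]
    top [ 4.523e-01 -8.730e-02  4.590e-02  4.519e-01 -8.700e-02  9.400e-03
  4.300e+01]
    scene [ 4.533e-01 -8.670e-02  4.540e-02  4.528e-01 -8.670e-02  9.500e-03
  4.200e+01]
seat [0.574 0.267]
    top [5.734e-01 2.670e-01 1.960e-02 5.741e-01 2.672e-01 4.500e-02 1.058e+03]
    scene [5.769e-01 2.653e-01 1.990e-02 5.740e-01 2.672e-01 4.510e-02 9.020e+02]
glue [0.599 0.057]
    top [6.030e-01 5.930e-02 6.260e-02 6.037e-01 5.960e-02 2.340e-02 3.640e+02]
    scene [6.053e-01 5.920e-02 6.2
[... 520 characters left out ...]
20e+02]
    scene [3.289e-01 9.050e-02 5.030e-02 3.271e-01 9.170e-02 3.070e-02 4.010e+02]
red2 [ 0.359 -0.009]
    top [ 3.558e-01 -1.080e-02  5.040e-02  3.556e-01 -1.080e-02  2.900e-02
  5.730e+02]
    scene [ 3.580e-01 -1.000e-02  5.040e-02  3.563e-01 -8.800e-03  3.020e-02
  4.510e+02]
[ 6.076e-01 -8.570e-02  1.080e-02  6.140e-01 -8.880e-02  3.140e-02
  2.470e+02]
lower [ 27  80 134] [ 16 113 133]
upper [ 25  84 134] [ 17 111 131]
gallery [ 27  84 134] [ 18 106 132]
lantern [150   5  49] [ 15 118 119]
seat [ 25  84 136] [  9 150  61]
table z 0.0007393139205210473 0.074003800705605
board ((0.57445228099823, 0.26908010244369507), (0.12100303173065186, 0.11984478682279587), 71.24686431884766)
```

>>> {"api": "step_arm", "payload": {"travel": [[0,0,0],[0,0,0],[0,0,0],[0,0,0],[0,0,0]], "roll": [-6.43,-6.43,-6.43,0,0], "hand": [9.3,9.3,9.3,9.3,9.3]}}

```text
time: 0.6
ee_pos: [0.1982, 0.5661, 0.2432]
eef_rot: [-0.005, -3.141, 0.001]
force: [-0.0, 0.3, -0.3]
width: 0.0927
grip_force: 0.0
```

>>> {"api": "step_arm", "payload": {"travel": [[-1.6,-3.3,0],[-1.6,-3.3,0],[-1.6,-3.3,0],[-1.6,-3.3,0],[-1.6,-3.3,0]], "roll": [0,0,0,0,0], "hand": [9.3,9.3,9.3,9.3,9.3]}}

```text
time: 1.1
ee_pos: [0.2786, 0.3999, 0.2435]
eef_rot: [0.005, 3.142, -0.0]
force: [-0.4, 0.4, -0.6]
width: 0.0932
grip_force: 0.0
```

>>> {"api": "step_arm", "payload": {"travel": [[-1.6,-3.3,0],[-1.6,-3.3,0],[-1.6,-3.3,0],[-1.6,-3.3,0],[-1.6,-3.3,0]], "roll": [0,0,0,0,0], "hand": [9.3,9.3,9.3,9.3,9.3]}}

```text
time: 1.6
ee_pos: [0.3586, 0.2349, 0.2437]
eef_rot: [0.005, 3.141, 0.0]
force: [0.9, 0.8, 0.1]
width: 0.0931
grip_force: 0.0
```

Run:
```python
from h import *
d=np.load("top0.npz")["d"]
for n in("top","scene"):
    d=np.load(n+"0.npz")["d"]
    print(topface(n,d,(.574,.2675),.0205,.06,.0027))
s=bot.read_state();print(s["ee_pos"],cv2.Rodrigues(s["eef_rot"])[0].round(4))
```

```text
[5.740e-01 2.692e-01 2.040e-02 5.717e-01 2.690e-01 5.840e-02 7.260e+02]
[5.755e-01 2.697e-01 2.050e-02 5.663e-01 2.685e-01 5.390e-02 6.530e+02]
[0.35857213 0.23491464 0.24372488] [[-1.0e+00  3.1e-03  4.0e-04]
 [ 3.1e-03  1.0e+00  2.0e-04]
 [-4.0e-04  2.0e-04 -1.0e+00]]
```

>>> {"api": "step_arm", "payload": {"travel": [[-1.6,-3.2,0],[-1.6,-3.2,0],[-1.6,-3.2,0],[-1.6,-3.2,0],[-1.56,-3.2,0]], "roll": [0,0,0,0,0], "hand": [9.3,9.3,9.3,9.3,9.3]}}

```text
time: 2.1
ee_pos: [0.4383, 0.0748, 0.2438]
eef_rot: [0.005, 3.141, 0.0]
force: [0.1, 0.4, -0.5]
width: 0.0929
grip_force: 0.0
```

>>> {"api": "step_arm", "payload": {"travel": [[0,0,4.0],[0,0,4.0],[0,0,4.0],[0,0,3.0],[0,0,2.0]], "roll": [0,0,0,0,0], "hand": [9.3,9.3,9.3,9.3,9.3]}}

```text
time: 2.6
ee_pos: [0.4361, 0.0761, 0.0709]
eef_rot: [-0.006, -3.138, 0.0]
force: [-0.1, 1.2, -0.3]
width: 0.0933
grip_force: 0.0
```

Run:
```python
from h import *
for n in("top","scene"):
    z=np.load(n+"0.npz");p,d=z["p"],z["d"];h=cv2.cvtColor(p,cv2.COLOR_RGB2HSV)
    W=world(n,d);near=(np.hypot(W[...,0]-.574,W[...,1]-.268)<.05)
    m=(near&(h[...,2]>105)).astype(np.uint8)
    c=max(cv2.findContours(m,0,1)[0],key=cv2.contourArea);e=cv2.fitEllipse(c);print(n,e,ray(n,*e[0],.02))
s=bot.read_state();print(s["ee_pos"])
p,d=bot.camera("scene");cv2.imwrite("pics/s1.png",p[...,::-1])
```

```text
top ((142.53900146484375, 133.1680908203125), (30.16402816772461, 31.08818817138672), 59.597293853759766) [0.57590031 0.27046761]
scene ((389.6890563964844, 173.6422119140625), (24.82721519470215, 33.70921325683594), 106.69831848144531) [0.57560016 0.27133844]
[0.43608876 0.07607909 0.07090821]
```

View pics/s1.png

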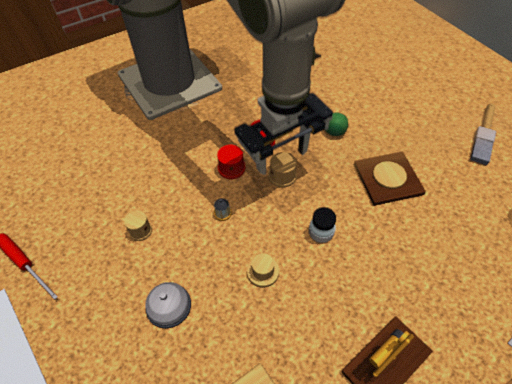

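The fingers straddle the lower section at (284,168) with clearance to the red piece at (231,160). I'll descend and refine the seat centre.

>>> {"api": "step_arm", "payload": {"travel": [[0,0,1.5],[0,0,1.2],[0,0,0.9],[0,0,0],[0,0,0]], "roll": [0,0,0,0,0], "hand": [9.3,9.3,9.3,9.3,9.3]}}

```text
time: 3.15
ee_pos: [0.438, 0.0763, 0.038]
eef_rot: [0.001, 3.141, 0.0]
force: [0.3, -0.7, -0.1]
width: 0.0929
grip_force: 0.0
```

Run:
```python
from h import *
for n in("top","scene"):
    z=np.load(n+"0.npz");p,d=z["p"],z["d"]
    g=cv2.GaussianBlur(cv2.resize(p,None,fx=4,fy=4,interpolation=cv2.INTER_CUBIC)[...,0],(5,5),0)
    W=world(n,d);near=cv2.resize((np.hypot(W[...,0]-.5745,W[...,1]-.269)<.052).astype(np.uint8),None,fx=4,fy=4,interpolation=0)
    th,_=cv2.threshold(g[near>0],0,255,cv2.THRESH_OTSU);m=((g>th)&(near>0)).astype(np.uint8)
    c=max(cv2.findContours(m,0,1)[0],key=cv2.contourArea);e=cv2.fitEllipse(c);print(n,th,e[1],ray(n,(e[0][0]-1.5)/4,(e[0][1]-1.5)/4,.02))
    # board rect by dark colour & height
    q=(d>0)&(abs(W[...,2]-.014)<.0025)&(np.hypot(W[...,0]-.5745,W[...,1]-.269)<.1);print(cv2.minAreaRect(W[q][:,:2].astype(np.float32)))
    q=(d>0)&(W[...,2]>.0175)&(np.hypot(W[...,0]-.5745,W[...,1]-.269)<.04);print(W[q].mean(0),q.sum(),cv2.minEnclosingCircle(W[q][:,:2].astype(np.float32)))
```

```text
top 96.0 (126.33951568603516, 128.80178833007812) [0.57571867 0.27048237]
((0.5743407011032104, 0.26886868476867676), (0.12054475396871567, 0.11966171860694885), 71.09005737304688)
[0.57427137 0.26870272 0.02057386] 767 ((0.5727685689926147, 0.2700701653957367), 0.03831858932971954)
scene 135.0 (98.82740783691406, 133.67698669433594) [0.57574495 0.27130795]
((0.5747769474983215, 0.2700458765029907), (0.12192132323980331, 0.12240450084209442), 71.04183197021484)
[0.57559179 0.26928002 0.02050624] 673 ((0.5742023587226868, 0.2701497972011566), 0.03789035230875015)
```

>>> {"api": "step_arm", "payload": {"travel": [[0,0,0],[0,0,0],[0,0,0],[0,0,0],[0,0,0]], "roll": [0,0,0,0,0], "hand": [7.5,6.5,5.5,5.0,5.0]}}

```text
time: 3.65
ee_pos: [0.4379, 0.0763, 0.0378]
eef_rot: [0.0, 3.141, 0.0]
force: [-0.3, 0.7, 2.5]
width: 0.0575
grip_force: 22.8
```

>>> {"api": "step_arm", "payload": {"travel": [[0,0,0],[0,0,0],[0,0,0],[0,0,-1],[0,0,-1]], "roll": [0,0,0,0,0], "hand": [5.0,5.0,5.0,5.0,5.0]}}

```text
time: 4.15
ee_pos: [0.4373, 0.0762, 0.0579]
eef_rot: [-0.0, -3.14, 0.0]
force: [0.6, -0.1, -1.0]
width: 0.0577
grip_force: 30.0
```

>>> {"api": "step_arm", "payload": {"travel": [[0,0,-2],[0,0,-3],[0,0,-3],[0,0,0],[0,0,0]], "roll": [0,0,0,0,0], "hand": [5.0,5.0,5.0,5.0,5.0]}}

```text
time: 4.65
ee_pos: [0.4386, 0.0763, 0.1388]
eef_rot: [0.0, 3.139, 0.0]
force: [0.3, -0.6, -1.2]
width: 0.0575
grip_force: 30.0
```

>>> {"api": "step_arm", "payload": {"travel": [[-1.37,1.94,0],[-1.37,1.94,0],[-1.37,1.94,0],[-1.37,1.94,0],[-1.37,1.94,0]], "roll": [0,0,0,0,0], "hand": [5.0,5.0,5.0,5.0,5.0]}}

```text
time: 5.15
ee_pos: [0.5056, 0.1738, 0.1357]
eef_rot: [-0.0, -3.139, 0.001]
force: [0.3, -0.3, -0.8]
width: 0.0576
grip_force: 30.0
```

>>> {"api": "step_arm", "payload": {"travel": [[-1.37,1.94,0],[-1.37,1.94,0],[-1.37,1.94,0],[-1.37,1.94,0],[-1.37,1.94,0]], "roll": [0,0,0,0,0], "hand": [5.0,5.0,5.0,5.0,5.0]}}

```text
time: 5.65
ee_pos: [0.5741, 0.2706, 0.1354]
eef_rot: [-0.0, -3.138, 0.002]
force: [-0.2, 0.3, -1.3]
width: 0.0574
grip_force: 30.0
```

>>> {"api": "step_arm", "payload": {"travel": [[0,0,0],[0,0,0],[0,0,1.5],[0,0,1.5],[0,0,1.5]], "roll": [0,0,0,0,0], "hand": [5.0,5.0,5.0,5.0,5.0]}}

```text
time: 6.15
ee_pos: [0.5739, 0.2694, 0.0904]
eef_rot: [-0.001, -3.14, 0.001]
force: [0.9, -0.0, -1.4]
width: 0.0576
grip_force: 30.0
```

Run:
```python
from h import *
s=bot.read_state();print(s["ee_pos"],s["force"])
```

```text
[0.57387841 0.26935309 0.0904319 ] [ 0.89265055 -0.00219443 -1.3775916 ]
```

>>> {"api": "step_arm", "payload": {"travel": [[-0.1,0,1.2],[0,0,1.0],[0,0,0.5],[0,0,0.2],[0,0,0]], "roll": [0,0,0,0,0], "hand": [5.0,5.0,5.0,5.0,5.0]}}

```text
time: 6.65
ee_pos: [0.5759, 0.2703, 0.0637]
eef_rot: [0.0, 3.141, 0.0]
force: [-0.1, 0.1, -2.0]
width: 0.0578
grip_force: 30.0
```

>>> {"api": "step_arm", "payload": {"travel": [[0,0,0.1],[0,0,0.1],[0,0,0.1],[0,0,0.1],[0,0,0]], "roll": [0,0,0,0,0], "hand": [5.0,5.0,5.0,5.0,5.0]}}

```text
time: 7.15
ee_pos: [0.5757, 0.2702, 0.0595]
eef_rot: [-0.0, -3.141, 0.0]
force: [-0.3, -0.6, -1.1]
width: 0.0577
grip_force: 30.0
```

>>> {"api": "step_arm", "payload": {"travel": [[0.05,0,0.1],[0,0,0.05],[0,0,0.05],[0,0,0],[0,0,0]], "roll": [0,0,0,0,0], "hand": [5.0,5.0,5.0,5.0,5.0]}}

```text
time: 7.65
ee_pos: [0.5754, 0.2703, 0.0578]
eef_rot: [0.0, 3.142, 0.0]
force: [-1.2, 0.4, 0.3]
width: 0.0577
grip_force: 30.0
```

>>> {"api": "step_arm", "payload": {"travel": [[0,0,0.05],[0,0,0],[0,0,0],[0,0,0],[0,0,0]], "roll": [0,0,0,0,0], "hand": [5.0,5.0,6.5,8.0,9.0]}}

```text
time: 8.15
ee_pos: [0.5754, 0.2703, 0.057]
eef_rot: [0.0, 3.142, 0.0]
force: [-0.4, -0.6, 0.7]
width: 0.0764
grip_force: 0.0
```

>>> {"api": "step_arm", "payload": {"travel": [[0,0,0],[0,0,-2],[0,0,-4],[0,0,-4],[0,0,-4]], "roll": [0,0,0,0,0], "hand": [9.0,9.0,9.0,9.0,9.0]}}

```text
time: 8.65
ee_pos: [0.575, 0.2701, 0.1983]
eef_rot: [-0.0, -3.141, 0.0]
force: [-0.0, 0.2, -0.4]
width: 0.09
grip_force: 0.0
```

>>> {"api": "step_arm", "payload": {"travel": [[3.0,-4,0],[3.0,-4,0],[2.5,-4,0],[2.0,-4.5,0],[2.0,-4.5,0]], "roll": [0,0,0,0,0], "hand": [9.0,8.0,8.0,8.0,8.0]}}

```text
time: 9.15
ee_pos: [0.4492, 0.0591, 0.1971]
eef_rot: [-0.001, 3.141, -0.0]
force: [0.7, -1.5, 0.0]
width: 0.0802
grip_force: 0.0
```

>>> {"api": "step_arm", "payload": {"travel": [[1.0,-4.5,0],[1.0,-4.5,0],[1,-4.5,0],[1,-4.5,0],[1,-4.5,0]], "roll": [0,0,0,0,0], "hand": [8.0,8.0,8.0,8.0,8.0]}}

```text
time: 9.65
ee_pos: [0.3996, -0.1664, 0.1975]
eef_rot: [0.0, 3.141, -0.001]
force: [0.3, 0.3, -0.2]
width: 0.0801
grip_force: 0.0
```

```bash
cat >> h.py <<'E'
def stackface(z,r,tag=None,c=(.575,.27)):
    for n in("top","scene"):
        p,d=bot.camera(n);print(n,topface(n,d,c,z,r,.005))
        if tag:
            o=(cal(n));q,_=cv2.projectPoints(np.array([[*c,z/2]]),cv2.Rodrigues(o[1])[0],o[2],o[0],None);u,v=q.ravel().astype(int)
            a=p[max(v-60,0):v+60,max(u-70,0):u+70,::-1];cv2.imwrite(f"pics/{tag}_{n}.png",cv2.resize(a,None,fx=4,fy=4,interpolation=2))
E
python3 - <<'E'
from h import *
stackface(.07,.045,"lower")
s=bot.read_state();print(s["ee_pos"])
E
```

```text
top [5.754e-01 2.682e-01 7.040e-02 5.757e-01 2.686e-01 2.950e-02 5.870e+02]
scene [5.769e-01 2.681e-01 7.040e-02 5.761e-01 2.694e-01 3.030e-02 5.040e+02]
[ 0.3989066  -0.16946188  0.19744802]
```

View pics/lower_scene.png

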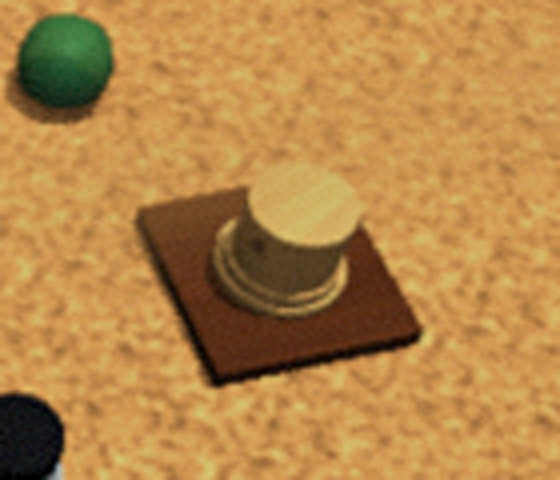

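View pics/lower_top.png

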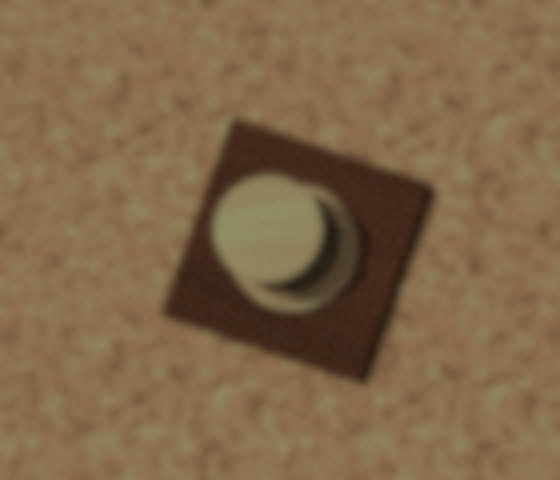

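The lower section sits upright on the seat with an even rim of seat around it: scene crop, drum at (300,225) on the seat at (280,265). It is about 1 mm off centre. Next, the upper section.

>>> {"api": "step_arm", "payload": {"travel": [[0.14,-2.7,0],[0,-2.7,0],[0,-2.7,0],[0,0,0],[0,0,3]], "roll": [0,0,0,0,0], "hand": [8.0,8.0,8.0,8.0,8.0]}}

```text
time: 10.25
ee_pos: [0.4014, -0.2472, 0.1708]
eef_rot: [0.002, 3.135, -0.006]
force: [0.9, 0.1, 0.5]
width: 0.0803
grip_force: 0.0
```

>>> {"api": "step_arm", "payload": {"travel": [[0,0,4],[0,0,3],[0,0,2],[0,0,0],[0,0,0]], "roll": [0,0,0,0,0], "hand": [8.0,8.0,8.0,8.0,8.0]}}

```text
time: 10.75
ee_pos: [0.3991, -0.2448, 0.0775]
eef_rot: [0.001, -3.141, -0.001]
force: [-0.2, 0.2, 0.5]
width: 0.0798
grip_force: 0.0
```

>>> {"api": "step_arm", "payload": {"travel": [[0.16,-0.6,0],[0,0,1.5],[0,0,1.5],[0,0,1.0],[0,0,0]], "roll": [0,0,0,0,0], "hand": [8.0,8.0,8.0,8.0,8.0]}}

```text
time: 11.25
ee_pos: [0.3969, -0.2516, 0.0368]
eef_rot: [-0.0, -3.141, -0.001]
force: [-0.1, 0.1, -0.6]
width: 0.08
grip_force: 0.0
```

Run:
```python
from h import *
s=bot.read_state();print(s["ee_pos"],cv2.Rodrigues(s["eef_rot"])[0].round(4))
```

```text
[ 0.39694287 -0.25164491  0.03679412] [[-1.e+00  3.e-04 -7.e-04]
 [ 3.e-04  1.e+00  5.e-04]
 [ 7.e-04  5.e-04 -1.e+00]]
```

>>> {"api": "step_arm", "payload": {"travel": [[-0.05,0,0],[0,0,0],[0,0,0],[0,0,0],[0,0,0]], "roll": [0,0,0,0,0], "hand": [7.0,6.0,5.0,4.0,3.6]}}

```text
time: 11.75
ee_pos: [0.3979, -0.2518, 0.0374]
eef_rot: [0.0, 3.141, -0.0]
force: [0.0, 0.7, -0.3]
width: 0.0447
grip_force: 0.0
```

>>> {"api": "step_arm", "payload": {"travel": [[0,0,0],[0,0,0],[0,0,0],[0,0,-1],[0,0,-2]], "roll": [0,0,0,0,0], "hand": [3.6,3.6,3.6,3.6,3.6]}}

```text
time: 12.25
ee_pos: [0.3964, -0.2506, 0.0661]
eef_rot: [-0.0, -3.138, -0.004]
force: [0.1, 0.7, -0.9]
width: 0.0437
grip_force: 30.0
```

>>> {"api": "step_arm", "payload": {"travel": [[0,0,-3],[0,0,-3],[0,0,-3],[0,0,-2],[0,0,0]], "roll": [0,0,0,0,0], "hand": [3.6,3.6,3.6,3.6,3.6]}}

```text
time: 12.75
ee_pos: [0.3994, -0.253, 0.181]
eef_rot: [0.0, 3.137, -0.006]
force: [-0.5, 0.1, -1.4]
width: 0.0431
grip_force: 30.0
```

>>> {"api": "step_arm", "payload": {"travel": [[-1.18,3.48,0],[-1.18,3.48,0],[-1.18,3.48,0],[-1.18,3.48,0],[-1.18,3.48,0]], "roll": [0,0,0,0,0], "hand": [3.6,3.6,3.6,3.6,3.6]}}

```text
time: 13.25
ee_pos: [0.4562, -0.0761, 0.1756]
eef_rot: [-0.001, -3.14, -0.001]
force: [0.3, -0.2, -1.2]
width: 0.0434
grip_force: 30.0
```

>>> {"api": "step_arm", "payload": {"travel": [[-1.18,3.48,0],[-1.18,3.48,0],[-1.18,3.48,0],[-1.18,3.48,0],[-1.18,3.48,0]], "roll": [0,0,0,0,0], "hand": [3.6,3.6,3.6,3.6,3.6]}}

```text
time: 13.75
ee_pos: [0.5152, 0.0977, 0.1755]
eef_rot: [-0.0, -3.139, 0.0]
force: [0.5, -0.7, -1.2]
width: 0.0436
grip_force: 30.0
```

>>> {"api": "step_arm", "payload": {"travel": [[-1.18,3.48,0],[-1.18,3.48,0],[-1.18,3.48,0],[-1.18,3.48,0],[-1.18,3.48,0]], "roll": [0,0,0,0,0], "hand": [3.6,3.6,3.6,3.6,3.6]}}

```text
time: 14.25
ee_pos: [0.5742, 0.2715, 0.175]
eef_rot: [-0.0, -3.139, 0.002]
force: [0.5, 0.2, 0.2]
width: 0.0439
grip_force: 30.0
```

>>> {"api": "step_arm", "payload": {"travel": [[0,0,0],[0,0,0],[0,0,0],[0,0,0],[0,0,0]], "roll": [0,0,0,0,0], "hand": [3.6,3.6,3.6,3.6,3.6]}}

```text
time: 14.75
ee_pos: [0.5748, 0.2693, 0.1773]
eef_rot: [0.002, 3.142, -0.0]
force: [-0.4, 0.3, -1.7]
width: 0.0436
grip_force: 30.0
```

>>> {"api": "step_arm", "payload": {"travel": [[-0.05,0.1,2],[0,0,2],[0,0,1.5],[0,0,0.5],[0,0,0]], "roll": [0,0,0,0,0], "hand": [3.6,3.6,3.6,3.6,3.6]}}

```text
time: 15.25
ee_pos: [0.5748, 0.2708, 0.1163]
eef_rot: [-0.001, -3.14, 0.001]
force: [0.2, -0.2, -1.1]
width: 0.0438
grip_force: 30.0
```

>>> {"api": "step_arm", "payload": {"travel": [[0,0,0.2],[0,0,0.2],[0,0,0.1],[0,0,0],[0,0,0]], "roll": [0,0,0,0,0], "hand": [3.6,3.6,3.6,3.6,3.6]}}

```text
time: 15.75
ee_pos: [0.5754, 0.2713, 0.1124]
eef_rot: [0.0, 3.141, 0.0]
force: [-0.1, -0.2, -1.6]
width: 0.0434
grip_force: 30.0
```

>>> {"api": "step_arm", "payload": {"travel": [[0,-0.08,0.2],[0,0,0.1],[0,0,0.1],[0,0,0],[0,0,0]], "roll": [0,0,0,0,0], "hand": [3.6,3.6,3.6,3.6,3.6]}}

```text
time: 16.25
ee_pos: [0.5753, 0.2704, 0.1081]
eef_rot: [-0.0, -3.142, 0.0]
force: [-0.2, -0.1, -0.7]
width: 0.0437
grip_force: 30.0
```

>>> {"api": "step_arm", "payload": {"travel": [[0,0,0.05],[0,0,0.05],[0,0,0.05],[0,0,0],[0,0,0]], "roll": [0,0,0,0,0], "hand": [3.6,3.6,3.6,3.6,3.6]}}

```text
time: 16.75
ee_pos: [0.5755, 0.2705, 0.1075]
eef_rot: [0.0, 3.141, 0.0]
force: [-2.3, -1.4, 5.2]
width: 0.0433
grip_force: 30.0
```

>>> {"api": "step_arm", "payload": {"travel": [[0,0,0],[0,0,0],[0,0,0],[0,0,0],[0,0,0]], "roll": [0,0,0,0,0], "hand": [4.6,5.5,6.5,7.5,7.5]}}

```text
time: 17.25
ee_pos: [0.5753, 0.2705, 0.1065]
eef_rot: [-0.0, -3.141, 0.0]
force: [0.1, 0.4, 1.2]
width: 0.0728
grip_force: 0.0
```

>>> {"api": "step_arm", "payload": {"travel": [[0,0,-1],[0,0,-3],[0,0,-3],[0,0,-2],[0,0,0]], "roll": [0,0,0,0,0], "hand": [7.5,7.5,7.5,7.5,7.5]}}

```text
time: 17.75
ee_pos: [0.5776, 0.2713, 0.202]
eef_rot: [0.0, 3.134, 0.004]
force: [0.1, 0.2, 0.4]
width: 0.0748
grip_force: 0.0
```

>>> {"api": "step_arm", "payload": {"travel": [[-0.38,-3.57,0],[-0.38,-3.57,0],[-0.38,-3.57,0],[-0.38,-3.57,0],[-0.38,-3.57,0]], "roll": [0,0,0,0,0], "hand": [8,8,8,8,8]}}

```text
time: 18.25
ee_pos: [0.5938, 0.0906, 0.1957]
eef_rot: [0.0, -3.14, 0.0]
force: [1.0, -1.1, 0.2]
width: 0.08
grip_force: 0.0
```

>>> {"api": "step_arm", "payload": {"travel": [[-0.38,-3.57,0],[-0.38,-3.57,0],[-0.38,-3.57,0],[-0.38,-3.57,0],[-0.38,-3.57,0]], "roll": [0,0,0,0,0], "hand": [8,8,8,8,8]}}

```text
time: 18.75
ee_pos: [0.6128, -0.0879, 0.1957]
eef_rot: [-0.0, -3.14, -0.0]
force: [0.6, -0.7, 0.2]
width: 0.0799
grip_force: 0.0
```

Run:
```python
from h import *
stackface(.115,.045,"upper")
p,d=bot.camera("scene");print(topface("scene",d,(.6133,-.0888),.04,.045,.005))
s=bot.read_state();print(s["ee_pos"],s["eef_rot"])
```

```text
top [5.742e-01 2.685e-01 1.154e-01 5.750e-01 2.690e-01 2.290e-02 3.850e+02]
scene [5.757e-01 2.683e-01 1.153e-01 5.750e-01 2.699e-01 2.320e-02 3.210e+02]
[ 6.148e-01 -8.810e-02  4.030e-02  6.137e-01 -8.790e-02  2.180e-02
  3.880e+02]
[ 0.61277894 -0.08858315  0.19563846] [-5.52751667e-03 -3.14028247e+00 -1.77136518e-04]
```

View pics/upper_scene.png

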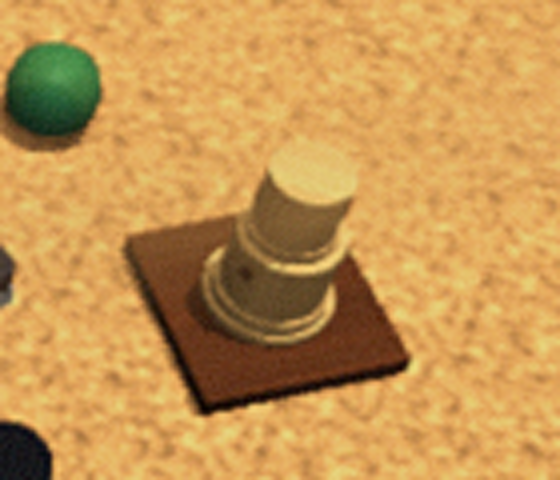

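The upper section stands centred on the lower: scene crop, top face at (313,172). It is within about 1 mm. Now the gallery.

>>> {"api": "step_arm", "payload": {"travel": [[-0.07,0.12,2],[0,0,3],[0,0,3],[0,0,2.5],[0,0,2]], "roll": [0,0,0,0,0], "hand": [8,8,8,8,8]}}

```text
time: 19.4
ee_pos: [0.6126, -0.0835, 0.0691]
eef_rot: [0.002, -3.139, -0.002]
force: [0.2, 0.2, 0.2]
width: 0.0801
grip_force: 0.0
```

>>> {"api": "step_arm", "payload": {"travel": [[0,0,1.5],[0,0,0.8],[0,0,0.4],[0,0,0],[0,0,0]], "roll": [0,0,0,0,0], "hand": [8,8,8,8,8]}}

```text
time: 19.9
ee_pos: [0.6148, -0.0855, 0.0458]
eef_rot: [0.0, 3.14, -0.001]
force: [0.2, -0.8, -0.2]
width: 0.0798
grip_force: 0.0
```

>>> {"api": "step_arm", "payload": {"travel": [[0.1,-0.17,0.2],[0,0,0.2],[0,0,0.15],[0,0,0],[0,0,0]], "roll": [0,0,0,0,0], "hand": [8,8,8,8,8]}}

```text
time: 20.4
ee_pos: [0.6129, -0.0871, 0.0391]
eef_rot: [-0.0, -3.141, -0.0]
force: [0.5, -0.3, -0.1]
width: 0.0801
grip_force: 0.0
```

>>> {"api": "step_arm", "payload": {"travel": [[0,0,0],[0,0,0],[0,0,0],[0,0,0],[0,0,0]], "roll": [0,0,0,0,0], "hand": [7,6,5,4,3.5]}}

```text
time: 20.9
ee_pos: [0.613, -0.0871, 0.0392]
eef_rot: [0.0, 3.142, -0.0]
force: [-0.8, 0.7, -0.2]
width: 0.0447
grip_force: 0.0
```

>>> {"api": "step_arm", "payload": {"travel": [[0,0,0],[0,0,0],[0,0,0],[0,0,0],[0,0,0]], "roll": [0,0,0,0,0], "hand": [3.5,3.5,3.5,3.5,3.5]}}

```text
time: 21.4
ee_pos: [0.613, -0.0871, 0.0391]
eef_rot: [0.0, 3.142, -0.0]
force: [0.0, -0.3, -0.0]
width: 0.0415
grip_force: 30.0
```

>>> {"api": "step_arm", "payload": {"travel": [[0,0,-2],[0,0,-4],[0,0,-4],[0,0,-4],[0,0,-3]], "roll": [0,0,0,0,0], "hand": [3.5,3.5,3.5,3.5,3.5]}}

```text
time: 21.9
ee_pos: [0.6136, -0.0872, 0.2122]
eef_rot: [0.0, 3.139, -0.001]
force: [0.4, 0.2, -0.7]
width: 0.0415
grip_force: 30.0
```

>>> {"api": "step_arm", "payload": {"travel": [[0.38,3.57,0],[0.38,3.57,0],[0.38,3.57,0],[0.38,3.57,0],[0.38,3.57,0]], "roll": [0,0,0,0,0], "hand": [3.5,3.5,3.5,3.5,3.5]}}

```text
time: 22.4
ee_pos: [0.5936, 0.0928, 0.2091]
eef_rot: [-0.0, -3.141, -0.0]
force: [0.2, -0.7, -0.3]
width: 0.0417
grip_force: 30.0
```

>>> {"api": "step_arm", "payload": {"travel": [[0.38,3.57,0],[0.38,3.57,0],[0.38,3.57,0],[0.38,3.57,0],[0.38,3.57,0]], "roll": [0,0,0,0,0], "hand": [3.5,3.5,3.5,3.5,3.5]}}

```text
time: 22.9
ee_pos: [0.5746, 0.2713, 0.209]
eef_rot: [-0.0, -3.141, 0.0]
force: [0.7, -0.2, -0.6]
width: 0.0413
grip_force: 30.0
```

>>> {"api": "step_arm", "payload": {"travel": [[0,0,0],[0,0,0],[0,0,0],[0,0,0],[0,0,0]], "roll": [0,0,0,0,0], "hand": [3.5,3.5,3.5,3.5,3.5]}}

```text
time: 23.4
ee_pos: [0.5753, 0.2689, 0.2091]
eef_rot: [-0.003, -3.142, 0.0]
force: [0.2, 0.9, -0.2]
width: 0.0414
grip_force: 30.0
```

>>> {"api": "step_arm", "payload": {"travel": [[0.05,0.12,1.5],[0,0,1.5],[0,0,1.2],[0,0,0.5],[0,0,0]], "roll": [0,0,0,0,0], "hand": [3.5,3.5,3.5,3.5,3.5]}}

```text
time: 23.9
ee_pos: [0.5735, 0.2708, 0.1601]
eef_rot: [-0.0, -3.139, 0.002]
force: [0.6, 0.3, -0.1]
width: 0.0413
grip_force: 30.0
```

>>> {"api": "step_arm", "payload": {"travel": [[0,0,0.1],[0,0,0.1],[0,0,0.1],[0,0,0],[0,0,0]], "roll": [0,0,0,0,0], "hand": [3.5,3.5,3.5,3.5,3.5]}}

```text
time: 24.4
ee_pos: [0.5746, 0.2712, 0.1594]
eef_rot: [0.0, 3.141, 0.0]
force: [0.5, 0.2, 0.3]
width: 0.0414
grip_force: 30.0
```

>>> {"api": "step_arm", "payload": {"travel": [[0,-0.06,0.15],[0,0,0.1],[0,0,0.1],[0,0,0],[0,0,0]], "roll": [0,0,0,0,0], "hand": [3.5,3.5,3.5,3.5,3.5]}}

```text
time: 24.9
ee_pos: [0.5745, 0.2705, 0.1556]
eef_rot: [-0.0, -3.141, 0.0]
force: [0.9, 0.1, -0.1]
width: 0.0417
grip_force: 30.0
```

>>> {"api": "step_arm", "payload": {"travel": [[0,0,0.05],[0,0,0.05],[0,0,0],[0,0,0],[0,0,0]], "roll": [0,0,0,0,0], "hand": [3.5,3.5,3.5,3.5,3.5]}}

```text
time: 25.4
ee_pos: [0.5745, 0.2706, 0.1547]
eef_rot: [0.0, 3.142, 0.0]
force: [0.1, 0.2, -0.3]
width: 0.0415
grip_force: 30.0
```

>>> {"api": "step_arm", "payload": {"travel": [[0,0,0.05],[0,0,0.05],[0,0,0],[0,0,0],[0,0,0]], "roll": [0,0,0,0,0], "hand": [3.5,3.5,3.5,3.5,3.5]}}

```text
time: 25.9
ee_pos: [0.5747, 0.2706, 0.1541]
eef_rot: [0.0, 3.141, 0.0]
force: [-1.9, -1.0, 5.6]
width: 0.0416
grip_force: 30.0
```

>>> {"api": "step_arm", "payload": {"travel": [[0,0,0],[0,0,0],[0,0,0],[0,0,0],[0,0,0]], "roll": [0,0,0,0,0], "hand": [4.4,5.2,6.2,7.2,7.2]}}

```text
time: 26.4
ee_pos: [0.5744, 0.2705, 0.1534]
eef_rot: [-0.0, -3.141, 0.0]
force: [0.3, -0.4, 0.6]
width: 0.0701
grip_force: 0.0
```

>>> {"api": "step_arm", "payload": {"travel": [[0,0,-1],[0,0,-2],[0,0,-3],[0,0,-1],[0,0,0]], "roll": [0,0,0,0,0], "hand": [7.2,7.2,7.2,7.2,7.2]}}

```text
time: 26.9
ee_pos: [0.5759, 0.2711, 0.2266]
eef_rot: [0.0, 3.137, 0.003]
force: [0.4, -0.2, -0.5]
width: 0.0718
grip_force: 0.0
```

>>> {"api": "step_arm", "payload": {"travel": [[1.22,-3.56,0],[1.22,-3.56,0],[1.22,-3.56,0],[1.22,-3.56,0],[1.22,-3.56,0]], "roll": [0,0,0,0,0], "hand": [7,7,7,7,7]}}

```text
time: 27.4
ee_pos: [0.5121, 0.0913, 0.2218]
eef_rot: [0.0, -3.139, 0.0]
force: [0.6, -0.6, 0.7]
width: 0.0698
grip_force: 0.0
```

>>> {"api": "step_arm", "payload": {"travel": [[1.22,-3.56,0],[1.22,-3.56,0],[1.22,-3.56,0],[1.22,-3.56,0],[1.22,-3.56,0]], "roll": [0,0,0,0,0], "hand": [7,7,7,7,7]}}

```text
time: 27.9
ee_pos: [0.4511, -0.0865, 0.2221]
eef_rot: [0.0, -3.14, -0.001]
force: [0.0, -0.2, 0.4]
width: 0.0698
grip_force: 0.0
```

Run:
```python
from h import *
stackface(.155,.045,"gal")
p,d=bot.camera("scene");print(topface("scene",d,(.4525,-.0872),.047,.03,.006))
s=bot.read_state();print(s["ee_pos"],s["eef_rot"])
```

```text
top [5.751e-01 2.685e-01 1.552e-01 5.751e-01 2.689e-01 2.160e-02 3.840e+02]
scene [5.766e-01 2.686e-01 1.555e-01 5.756e-01 2.700e-01 2.260e-02 3.100e+02]
[ 4.542e-01 -8.820e-02  4.400e-02  4.527e-01 -8.770e-02  1.170e-02
  7.600e+01]
[ 0.45136827 -0.08691979  0.22227582] [-6.19222574e-03 -3.13991463e+00 -5.21072940e-04]
```

View pics/gal_scene.png

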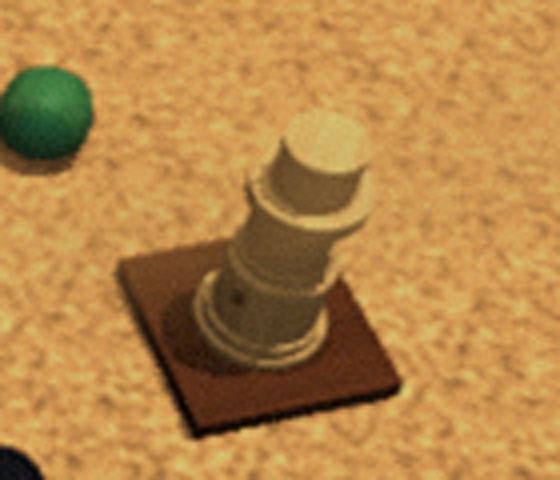

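The gallery sits centred, disc down: scene crop, drum top at (327,142). Now the lantern.

>>> {"api": "step_arm", "payload": {"travel": [[-0.13,0.12,2],[0,0,4],[0,0,4],[0,0,3],[0,0,2]], "roll": [0,0,0,0,0], "hand": [7,7,7,7,7]}}

```text
time: 28.55
ee_pos: [0.4519, -0.0823, 0.0699]
eef_rot: [0.002, -3.137, -0.003]
force: [0.5, 0.4, -1.2]
width: 0.07
grip_force: 0.0
```

>>> {"api": "step_arm", "payload": {"travel": [[0,0,0.5],[0,0,0.5],[0,0,0],[0,0,0],[0,0,0]], "roll": [0,0,0,0,0], "hand": [7,7,7,7,7]}}

```text
time: 29.05
ee_pos: [0.4547, -0.0844, 0.0648]
eef_rot: [0.0, 3.14, -0.001]
force: [0.3, -0.5, 0.2]
width: 0.0702
grip_force: 0.0
```

>>> {"api": "step_arm", "payload": {"travel": [[0.18,-0.12,0.8],[0,0,0.8],[0,0,0.7],[0,0,0.3],[0,0,0]], "roll": [0,0,0,0,0], "hand": [7,7,7,7,7]}}

```text
time: 29.55
ee_pos: [0.4512, -0.0852, 0.0367]
eef_rot: [-0.0, -3.14, -0.001]
force: [0.3, -0.1, 0.1]
width: 0.0701
grip_force: 0.0
```

>>> {"api": "step_arm", "payload": {"travel": [[0,0,0.1],[0,0,0],[0,0,0],[0,0,0],[0,0,0]], "roll": [0,0,0,0,0], "hand": [7,7,7,7,7]}}

```text
time: 30.05
ee_pos: [0.4521, -0.0855, 0.0368]
eef_rot: [0.0, 3.141, -0.0]
force: [-0.5, 0.2, -0.8]
width: 0.0702
grip_force: 0.0
```

>>> {"api": "step_arm", "payload": {"travel": [[-0.05,0,0.25],[0,0,0],[0,0,0],[0,0,0],[0,0,0]], "roll": [0,0,0,0,0], "hand": [7,7,6,5,4]}}

```text
time: 30.55
ee_pos: [0.4524, -0.0854, 0.0341]
eef_rot: [-0.0, -3.142, -0.0]
force: [0.5, -0.2, -0.4]
width: 0.0504
grip_force: 0.0
```

>>> {"api": "step_arm", "payload": {"travel": [[0,0,0],[0,0,0],[0,0,0],[0,0,0],[0,0,0]], "roll": [0,0,0,0,0], "hand": [3.3,2.6,2.6,2.6,2.6]}}

```text
time: 31.05
ee_pos: [0.4525, -0.0855, 0.0342]
eef_rot: [0.0, 3.142, -0.0]
force: [-0.2, 0.8, 0.7]
width: 0.0316
grip_force: 30.0
```

>>> {"api": "step_arm", "payload": {"travel": [[0,0,0],[0,0,0],[0,0,0],[0,0,0],[0,0,0]], "roll": [0,0,0,0,0], "hand": [2.6,2.6,2.6,2.6,2.6]}}

```text
time: 31.55
ee_pos: [0.4525, -0.0854, 0.0342]
eef_rot: [0.0, 3.142, -0.0]
force: [-0.5, 0.6, 0.9]
width: 0.0315
grip_force: 30.0
```

>>> {"api": "step_arm", "payload": {"travel": [[0,0,-2.5],[0,0,-4.5],[0,0,-4.5],[0,0,-4.5],[0,0,-4.5]], "roll": [0,0,0,0,0], "hand": [2.6,2.6,2.6,2.6,2.6]}}

```text
time: 32.05
ee_pos: [0.452, -0.0853, 0.2409]
eef_rot: [-0.0, -3.142, -0.0]
force: [1.2, 0.3, -0.6]
width: 0.0317
grip_force: 30.0
```

>>> {"api": "step_arm", "payload": {"travel": [[0,0,-0.5],[0,0,0],[0,0,0],[0,0,0],[0,0,0]], "roll": [0,0,0,0,0], "hand": [2.6,2.6,2.6,2.6,2.6]}}

```text
time: 32.55
ee_pos: [0.4516, -0.0851, 0.2422]
eef_rot: [-0.0, -3.138, -0.002]
force: [-0.1, 0.6, -1.3]
width: 0.0315
grip_force: 30.0
```

>>> {"api": "step_arm", "payload": {"travel": [[-1.22,3.56,0],[-1.22,3.56,0],[-1.22,3.56,0],[-1.22,3.56,0],[-1.22,3.56,0]], "roll": [0,0,0,0,0], "hand": [2.6,2.6,2.6,2.6,2.6]}}

```text
time: 33.05
ee_pos: [0.5133, 0.094, 0.243]
eef_rot: [-0.0, -3.14, 0.0]
force: [0.3, -0.7, -0.3]
width: 0.0316
grip_force: 30.0
```

>>> {"api": "step_arm", "payload": {"travel": [[-1.22,3.56,0],[-1.22,3.56,0],[-1.22,3.56,0],[-1.22,3.56,0],[-1.22,3.56,0]], "roll": [0,0,0,0,0], "hand": [2.6,2.6,2.6,2.6,2.6]}}

```text
time: 33.55
ee_pos: [0.5743, 0.272, 0.2426]
eef_rot: [-0.0, -3.14, 0.001]
force: [0.1, -0.6, -0.3]
width: 0.0313
grip_force: 30.0
```

>>> {"api": "step_arm", "payload": {"travel": [[0,0,0],[0,0,0],[0,0,0],[0,0,0],[0,0,0]], "roll": [0,0,0,0,0], "hand": [2.6,2.6,2.6,2.6,2.6]}}

```text
time: 34.05
ee_pos: [0.5746, 0.2695, 0.2445]
eef_rot: [0.002, 3.141, 0.0]
force: [-0.2, -0.1, -0.4]
width: 0.0312
grip_force: 30.0
```

Target (0.575, 0.2705, 0.189).

>>> {"api": "step_arm", "payload": {"travel": [[-0.03,0.08,1.5],[0,0,1.5],[0,0,1.2],[0,0,0.5],[0,0,0]], "roll": [0,0,0,0,0], "hand": [2.6,2.6,2.6,2.6,2.6]}}

```text
time: 34.55
ee_pos: [0.5739, 0.271, 0.1951]
eef_rot: [-0.0, -3.139, 0.002]
force: [0.4, 0.4, -0.5]
width: 0.0314
grip_force: 30.0
```

>>> {"api": "step_arm", "payload": {"travel": [[0,0,0.1],[0,0,0.1],[0,0,0],[0,0,0],[0,0,0]], "roll": [0,0,0,0,0], "hand": [2.6,2.6,2.6,2.6,2.6]}}

```text
time: 35.05
ee_pos: [0.575, 0.2714, 0.1955]
eef_rot: [0.0, 3.141, 0.0]
force: [-0.6, -0.2, -0.4]
width: 0.0313
grip_force: 30.0
```

>>> {"api": "step_arm", "payload": {"travel": [[0,-0.09,0.2],[0,0,0.15],[0,0,0.1],[0,0,0],[0,0,0]], "roll": [0,0,0,0,0], "hand": [2.6,2.6,2.6,2.6,2.6]}}

```text
time: 35.55
ee_pos: [0.5748, 0.2704, 0.1905]
eef_rot: [-0.0, -3.141, 0.0]
force: [0.5, 0.8, -0.2]
width: 0.0315
grip_force: 30.0
```

>>> {"api": "step_arm", "payload": {"travel": [[0,0,0.05],[0,0,0.05],[0,0,0],[0,0,0],[0,0,0]], "roll": [0,0,0,0,0], "hand": [2.6,2.6,2.6,2.6,2.6]}}

```text
time: 36.05
ee_pos: [0.5748, 0.2705, 0.1897]
eef_rot: [0.0, 3.142, -0.0]
force: [-0.1, -1.2, -0.7]
width: 0.0313
grip_force: 30.0
```

>>> {"api": "step_arm", "payload": {"travel": [[0,0,0.05],[0,0,0.04],[0,0,0],[0,0,0],[0,0,0]], "roll": [0,0,0,0,0], "hand": [2.6,2.6,2.6,2.6,2.6]}}

```text
time: 36.55
ee_pos: [0.575, 0.2705, 0.1892]
eef_rot: [0.0, 3.141, 0.0]
force: [-0.6, -0.5, 3.7]
width: 0.0309
grip_force: 30.0
```

>>> {"api": "step_arm", "payload": {"travel": [[0,0,0],[0,0,0],[0,0,0],[0,0,0],[0,0,0]], "roll": [0,0,0,0,0], "hand": [3.4,4.2,5.2,6.2,6.2]}}

```text
time: 37.05
ee_pos: [0.5748, 0.2704, 0.1885]
eef_rot: [-0.0, -3.141, 0.0]
force: [-0.5, 0.3, 0.1]
width: 0.0604
grip_force: 0.0
```

>>> {"api": "step_arm", "payload": {"travel": [[0,0,-1],[0,0,-2],[0,0,-3],[0,0,-2],[0,0,0]], "roll": [0,0,0,0,0], "hand": [6.2,6.2,6.2,6.2,6.2]}}

```text
time: 37.55
ee_pos: [0.5766, 0.2712, 0.274]
eef_rot: [0.0, 3.135, 0.004]
force: [0.0, -0.1, 0.5]
width: 0.0622
grip_force: 0.0
```

>>> {"api": "step_arm", "payload": {"travel": [[1.2,-3.5,0],[1.2,-3.5,0],[1.2,-3.5,0],[1.2,-3.5,0],[1.2,-3.5,0]], "roll": [0,0,0,0,0], "hand": [6.2,6.2,6.2,6.2,6.2]}}

```text
time: 38.05
ee_pos: [0.5138, 0.0942, 0.2679]
eef_rot: [0.0, -3.141, 0.0]
force: [1.1, 0.4, -1.2]
width: 0.0617
grip_force: 0.0
```

>>> {"api": "step_arm", "payload": {"travel": [[1.2,-3.5,0],[1.2,-3.5,0],[0,0,0],[0,0,0],[0,0,0]], "roll": [0,0,0,0,0], "hand": [6.2,6.2,6.2,6.2,6.2]}}

```text
time: 38.55
ee_pos: [0.4908, 0.0261, 0.2684]
eef_rot: [0.0, -3.141, -0.001]
force: [0.3, 0.8, -0.7]
width: 0.0619
grip_force: 0.0
```

Run:
```python
from h import *
stackface(.2005,.045,"lan")
for n,d in((n,bot.camera(n)[1]) for n in("top","scene")):
    print(topface(n,d,(.603,.059),.0625,.045),topface(n,d,(.391,.262),.0477,.045))
```

```text
top [5.734e-01 2.680e-01 1.990e-01 5.743e-01 2.693e-01 1.210e-02 1.050e+02]
scene [5.767e-01 2.671e-01 1.990e-01 5.750e-01 2.696e-01 1.190e-02 8.400e+01]
None [3.911e-01 2.738e-01 4.670e-02 3.912e-01 2.695e-01 2.170e-02 1.030e+02]
[6.051e-01 5.960e-02 6.240e-02 6.037e-01 6.090e-02 2.370e-02 4.060e+02] [3.948e-01 2.611e-01 4.660e-02 3.931e-01 2.625e-01 2.280e-02 1.830e+02]
```

View pics/lan_scene.png

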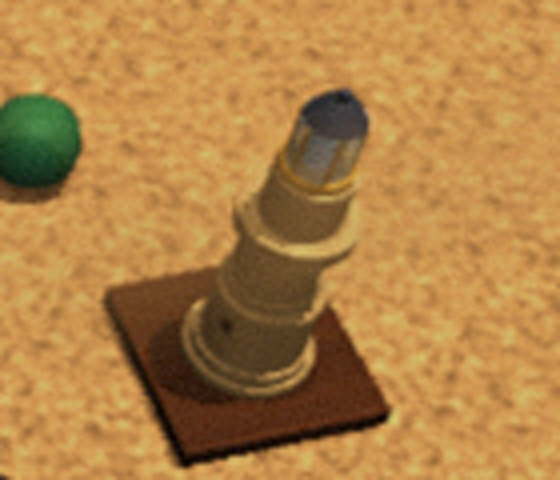

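The complete lighthouse stands upright and aligned: scene crop, roof at (335,115) and foot at (250,350). The paperweight and the glue jar have not moved.

```bash
python3 -c "
from rig import bot
print(bot.sign_off())"
```

```text
the job is handed in; nothing more can be done
None
```

The lighthouse is stacked on its plinth in the order asked and handed in at about 39 s: all four pieces upright and, by the camera measurements, centred to about 1 mm, with the paperweight and glue jar where they stood.

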